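# Sweep the oat biscuits into the snack box and snap its lid shut

### The job

Pack the snack: hold the silicone spatula and use it, not your fingers, to sweep all four little oat biscuits off the edge of the chopping block into the clear snack box that stands open against it, then lay the spatula down flat on the block and let go of it. Swing the box's lid over and press its round cap down onto the stud with the fingertips; when it clicks, keep pressing until the lid is fully home, and finish like that, with the fingertips still pressing firmly down on the closed lid. Leave the other things on the bench where they are.

Things in the scene. Friction and masses are not known exactly. Their poses are not given: they have to be found in the camera images.
- block: Square wooden chopping block, 260 x 260 mm, 62 mm thick, fixed. Origin at the centre of its underside; z up, its top is 62 mm above. Its y axis points to the snack box, which stands along its +y edge.
- snackbox: Clear open box, fixed: 130 mm along its x, 110 mm along y, 57 mm high, walls 3 mm. Origin at the centre of its underside; axes parallel to the block's. Stands 2 to 6 mm from the block's +y edge, rim 5 mm below the block's top. Lid hinged along its +x rim. On its -x side an ear carries an upright ball stud (ball 13 mm), 82 mm from the origin along -x, top 62 mm above the bench.
- lid (a joint): Angle of the box's lid, rad: 0 = home (its stop), about 0.06 = cap resting on the stud, not snapped, 1.57 = upright. Starts leaning back at 1.75 to 1.95 (stop at 2.05), held by hinge friction; pushed to 0.9 or less it sinks by itself until the cap rests on the stud. The cap then needs about 9 N straight down; past the click the force drops with 3 mm still to go.
- cap_top (a point): Top centre of the round cap (30 mm across, 21 mm tall) at the lid's free edge, 150 mm from the hinge line: the point to press. Moves with the lid; its z axis is the lid's outward normal. With the lid home it lies 82 mm from the box's origin along its -x and 70 mm above the bench; 9 mm higher when the cap only rests on the stud.
- lid_middle (a point): Centre of the lid plate (130 x 112 mm, 4 mm thick, clear, 75 g), 68 mm from the hinge line; moves with the lid. Its x axis points from the cap towards the hinge. The hinge line runs along the box's y, 68 mm from the box's origin along +x and 58 mm above the bench.
- spatula_grip (a point): Grip point of the silicone spatula, on its wooden handle near the balance point, at half its height (8 mm above what it lies on). x axis towards the blade, z up. 280 mm long, flat underside, about 90 g: handle 20 mm wide and 16 mm high, from 125 mm behind this point to 55 mm ahead; blade 60 mm wide, 12 mm thick, from 70 to 155 mm ahead.
- spatula_blade (a point): Centre of the spatula's blade, at half its thickness (6 mm above what it lies on), 112.5 mm ahead of the grip point.
- biscuit0_mid (a point): Centre of an oat biscuit: flat round, 28 mm across, 14 mm thick (point 7 mm above what it lies on), about 14 g. It starts on the chopping block, within 30 mm of the block's middle line (its y axis).
- biscuit1_mid (a point): Centre of an oat biscuit: flat round, 28 mm across, 14 mm thick (point 7 mm above what it lies on), about 14 g. It starts on the chopping block, within 30 mm of the block's middle line (its y axis).
- biscuit2_mid (a point): Centre of an oat biscuit: flat round, 28 mm across, 14 mm thick (point 7 mm above what it lies on), about 14 g. It starts on the chopping block, within 30 mm of the block's middle line (its y axis).
- biscuit3_mid (a point): Centre of an oat biscuit: flat round, 28 mm across, 14 mm thick (point 7 mm above what it lies on), about 14 g. It starts on the chopping block, within 30 mm of the block's middle line (its y axis).
- tiffin: Bystander, loose: three-tier round steel tiffin, 132 mm over its straps, 206 mm tall. Origin at the centre of its underside.
- lunchbox: Bystander, loose: aqua plastic lunchbox with a front latch, 131 x 191 mm, 66 mm tall. Origin at the centre of its underside.
- mug: Bystander, loose: grey ceramic mug, 82 mm across, 92 mm tall. Origin at the centre of its underside.
- drinkbottle: Bystander, loose: steel drink bottle, 68 mm across, 220 mm tall. Origin at the centre of its underside.
- ramekin: Bystander, loose: small white bowl, 84 mm across, 42 mm tall. Origin at the centre of its underside.
- honeyjar: Bystander, loose: amber glass jar, 62 mm across, 75 mm tall. Origin at the centre of its underside.
- teaspoon: Bystander, loose: spoon lying flat, 150 mm long. Origin at the centre of its underside.
There are look-alikes about, which are no part of the job. Leave any green look-alike of the snackbox alone.

How it is judged (in metres and radians):
On the way, in this order (a step that is already met when the one before it is completed fails the run):
1. all four biscuits lie in the snack box while its lid is still open (x of biscuit0_mid in the frame of snackbox between -0.062 and 0.062 m and y of biscuit0_mid in the frame of snackbox between -0.052 and 0.052 m and z of biscuit0_mid in the frame of snackbox between 0.003 and 0.052 m and x of biscuit1_mid in the frame of snackbox between -0.062 and 0.062 m and y of biscuit1_mid in the frame of snackbox between -0.052 and 0.052 m and z of biscuit1_mid in the frame of snackbox between 0.003 and 0.052 m and x of biscuit2_mid in the frame of snackbox between -0.062 and 0.062 m and y of biscuit2_mid in the frame of snackbox between -0.052 and 0.052 m and z of biscuit2_mid in the frame of snackbox between 0.003 and 0.052 m and x of biscuit3_mid in the frame of snackbox between -0.062 and 0.062 m and y of biscuit3_mid in the frame of snackbox between -0.052 and 0.052 m and z of biscuit3_mid in the frame of snackbox between 0.003 and 0.052 m and value of joint lid above 1.2 rad), for 0.2 s.
2. the spatula lies flat on the chopping block, let go of (z of spatula_grip in the frame of block between 0.062 and 0.078 m and z of spatula_blade in the frame of block between 0.062 and 0.076 m and y of spatula_grip in the frame of block between -0.125 and 0.125 m and y of spatula_blade in the frame of block between -0.115 and 0.115 m and x of spatula_blade in the frame of block between -0.13 and 0.15 m and contact force between the fingers and spatula below 0.1 N), for 0.2 s.
3. the lid has snapped home on its stud (value of joint lid below 0.012 rad), for 0.2 s.
At the end, for the whole second after the job is handed in: All four biscuits in the snack box below its rim; the spatula flat on the chopping block (within its edges on the box's side), not touched; the lid home (joint below 0.012 rad, cap snapped over the stud) with the fingers pressing on lid or cap with more than 4 N through the last second (all of step 2 and x of biscuit0_mid in the frame of snackbox between -0.062 and 0.062 m and y of biscuit0_mid in the frame of snackbox between -0.052 and 0.052 m and z of biscuit0_mid in the frame of snackbox between 0.003 and 0.052 m and x of biscuit1_mid in the frame of snackbox between -0.062 and 0.062 m and y of biscuit1_mid in the frame of snackbox between -0.052 and 0.052 m and z of biscuit1_mid in the frame of snackbox between 0.003 and 0.052 m and x of biscuit2_mid in the frame of snackbox between -0.062 and 0.062 m and y of biscuit2_mid in the frame of snackbox between -0.052 and 0.052 m and z of biscuit2_mid in the frame of snackbox between 0.003 and 0.052 m and x of biscuit3_mid in the frame of snackbox between -0.062 and 0.062 m and y of biscuit3_mid in the frame of snackbox between -0.052 and 0.052 m and z of biscuit3_mid in the frame of snackbox between 0.003 and 0.052 m and value of joint lid below 0.012 rad and contact force between the fingers and lid above 4 N and contact force between spatula and lid below 0.1 N); the arm keeps its last pose, push and grip.
It fails at once if the fingers or the arm touch a biscuit (contact force between any of the fingers, the arm and biscuit0 above 0.3 N or contact force between any of the fingers, the arm and biscuit1 above 0.3 N or contact force between any of the fingers, the arm and biscuit2 above 0.3 N or contact force between any of the fingers, the arm and biscuit3 above 0.3 N).
It fails at once if a bystander is moved by more than 30 mm (distance of any of tiffin, lunchbox, mug, drinkbottle, ramekin, honeyjar, teaspoon from where it was at the start of the episode above 0.03 m).
It also fails if it takes over 61 s, if anything falls off the work surface, if the arm or the gripper's body presses on something with over 40 N, if the wrist force passes 120 N, or if a joint passes its speed limit or range.

### The arm

A 6-joint arm with a two-finger parallel gripper is mounted at the origin on the work surface. World frame = base frame: x ahead of the robot, y to its left, z up, the work surface at z = 0. Lengths are in m, angles in degrees, forces in N, time in s.
With the tool pointing down it reaches from about 0.4 to 0.825 m from the base axis. Payload 7 kg.
Tool frame: the origin (TCP) lies at the very end of the fingers, on their centre line; the grasp point (between the pads) lies 19 mm behind it; x points along the fingers, z is the direction in which the jaws open and shut, and the axes are right-handed (so a half turn about x gives the same grasp; the last joint's range is limited). The gripper opens to 88 mm and grips with 3 to 60 N. Pads are 19 mm wide; open, the fingers measure 130 mm over their backs; the gripper's body (78 mm by 193 mm) begins 47 mm behind the grasp point.
Start: joints at [16.507, 20.546, 0.682, 0, -70.136, -16.507], TCP at [0.675, -0, 0.227] pointing down, gripper open.
Joint ranges: [-176.03, 176.03], [-82.01, 121.73], [-58.28, 71.71], [-173.87, 95.51], [-174.79, -0.11], [-173.66, 173.66]. Speed limits (degrees/s): [136.94, 136.94, 172.46, 180, 180, 180].

### API

Orientations are given as [roll, pitch, yaw] about the fixed x, y, z axes, in that order (R = Rz(yaw) Ry(pitch) Rx(roll)).
In Python, from plant import sensors, cams, workorder gives the robot as it stands. The module is installed in compiled form; this text tells all that it offers.
- The arm moves only by the shell command python3 -m handwheel 'ROWS' [OPENING] [FORCE]. ROWS is JSON, one flat list of numbers, 4 for each row, row after row: the shift along the tool's x, y, z in cm, then the turn about the tool's x in degrees. A call has exactly 10 rows; each row is the pose to reach, as a shift and turn from the pose commanded when the call began, along the tool's axes at that moment; what a row does not reach only later rows make up. A row lasts 1/8 s, in which the tool goes at most 62.5 mm and 10.7 degrees, less where a joint would pass 70% of its speed; a pose out of reach is approached as far as the arm can. A call with a gripper value outside its range is refused whole. OPENING is the finger opening in cm, from 0 to 8.76, set as the call begins (- or left out, the last holds). The fingers move at their own pace and stop on an object; FORCE is the grip in N (left out, the last holds). Time passes only in rows, so rows that repeat a pose let the fingers close, or fill a call up. It gives the time, the measured TCP pose, the force and the opening at its end, in the units of the state.
- sensors.get_state(): the state, without advancing time (a new reading comes with each control period).
- cams.capture(name): name is "scene" or "side" or "wrist"; returns a dict with "image" (400x640x3 uint8, red, green, blue), "fov_y" (degrees; the focal length in pixels is half the picture's height over the tangent of half this angle, whatever the lens; pixels are square), "cx", "cy" (the principal point, pixels), "D" ([k1, k2, p1, p2, k3] as OpenCV has them; the pictures are not rectified), "xyz" and "rotation" of the camera in the world. Camera axes: x right, y down, z forward; pixel columns grow to the right and rows downward; lengths in m; the calibration is good to about 2 mm. A picture is of the moment at which its call begins. There is no depth.
- workorder.close_job(): hands the job in, once; it reports no verdict.
The state is a dict: "time_s": time; "joints": joint angles; "qd": joint speeds; "joint_torque": joint torques, N m; "tcp_pos": TCP position; "eef_rot": TCP orientation; "contact_force": force on the tool from outside, world axes, zero at the start; "moment": the same for the moment, N m; "gripper_width": finger opening in m.
Only numpy, scipy, OpenCV 4.12 (cv2) and the standard library are available. Lean on these libraries where they do the work, as an engineer would, in place of code of your own. Each camera call takes 0.05 s, during which the arm holds its last target.

## Working session

There is one attempt and no reset: what is moved stays moved. The work goes in short steps, Python scripts to look and compute and a shell command to move; the robot and the scene stay as the last step left them, time stands still between calls to the robot, and variables do not carry over. Pictures are saved under pics/ and viewed, and the job is handed in when it is done.

```bash
mkdir -p pics
cat > h.py <<'E'
import numpy as np, cv2, json
from plant import sensors, cams, workorder
def cap(n):
    c=cams.capture(n); return c
def K(c):
    h=c["image"].shape[0]; f=h/2/np.tan(np.radians(c["fov_y"])/2)
    return np.array([[f,0,c["cx"]],[0,f,c["cy"]],[0,0,1]])
def ray(c,uv):
    p=cv2.undistortPoints(np.array([[uv]],float),K(c),np.array(c["D"],float))[0,0]
    d=np.array(c["rotation"])@np.array([p[0],p[1],1]); return np.array(c["xyz"]),d/np.linalg.norm(d)
def onz(c,uv,z):
    o,d=ray(c,uv); return o+d*(z-o[2])/d[2]
def proj(c,P):
    R=np.array(c["rotation"]); t=-R.T@np.array(c["xyz"])
    return cv2.projectPoints(np.array(P,float).reshape(-1,1,3),cv2.Rodrigues(R.T)[0],t,K(c),np.array(c["D"],float))[0][:,0]
def save(c,n): cv2.imwrite("pics/"+n,c["image"][:,:,::-1])
E
python3 - <<'E'
from h import *
import pickle
for n in ["scene","side","wrist"]:
    c=cap(n); save(c,n+"0.png"); pickle.dump(c,open(n+"0.pkl","wb")); print(n,c["fov_y"],c["xyz"],np.round(c["rotation"],3).tolist(),c["D"])
print(sensors.get_state())
E
```

```text
scene 54.03413822670039 [ 1.13489487 -0.5109423   0.87213636] [-134.291, 0.365, 50.807] [-0.00583263  0.          0.          0.          0.        ]
side 56.87267435474192 [-0.1885159   1.01548985  0.78057579] [-119.059, -0.905, -145.949] [-0.00532799  0.          0.          0.          0.        ]
wrist 64.53754111699665 [ 0.67434779 -0.07151313  0.38329134] [164.603, -0.092, -179.957] [-0.02221135  0.          0.          0.          0.        ]
{'time_s': 0.15, 'joints': array([ 1.65069534e+01,  2.05824484e+01,  6.45823248e-01, -1.56284133e-02,
       -7.01377858e+01, -1.65090814e+01]), 'qd': array([ 0.03683532, -0.20373675,  0.16546508,  0.12870406,  0.01985127,
       -0.01489099]), 'joint_torque': array([ 1.39394037e-04, -5.83274567e+01,  2.93289685e+01,  7.00122759e+00,
        8.75052094e-03, -9.76538854e-05]), 'tcp_pos': array([ 6.74614309e-01, -2.47147958e-05,  2.25829802e-01]), 'eef_rot': array([   5.34027746,   89.9241518 , -174.66716994]), 'contact_force': array([ 0.58134138,  0.6907338 , -0.11899423]), 'moment': array([ 0.00125833,  0.04751293, -0.00834701]), 'gripper_width': 0.0878799875950806}
```

```bash
python3 - <<'E'
s=open('h.py').read()
s=s.replace('def cap(n):\n    c=cams.capture(n); return c','''from scipy.spatial.transform import Rotation as Ro
def cap(n):
    c=cams.capture(n); c["rotation"]=Ro.from_euler("xyz",c["rotation"],degrees=True).as_matrix(); return c''')
open('h.py','w').write(s)
E
python3 - <<'E'
from h import *
import pickle
for n in ["scene","side","wrist"]:
    c=pickle.load(open(n+"0.pkl","rb")); c["rotation"]=Ro.from_euler("xyz",c["rotation"],degrees=True).as_matrix();pickle.dump(c,open(n+"0.pkl","wb")); print(c["rotation"].round(2).tolist())
print(Ro.from_euler("xyz",sensors.get_state()['eef_rot'],degrees=True).as_matrix().round(2))
E
```

```text
[[0.63, 0.54, -0.56], [0.78, -0.44, 0.45], [-0.01, -0.72, -0.7]]
[[-0.83, -0.28, 0.48], [-0.56, 0.39, -0.73], [0.02, -0.87, -0.49]]
[[-1.0, -0.0, -0.0], [-0.0, 0.96, 0.27], [0.0, 0.27, -0.96]]
[[-0. -0. -1.]
 [-0. -1.  0.]
 [-1.  0.  0.]]
```

View pics/scene0.png

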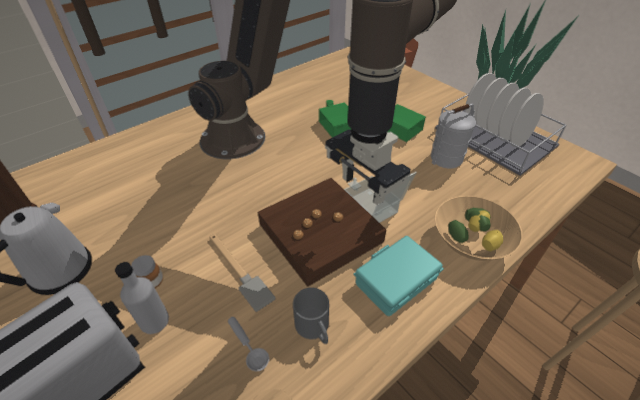

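View pics/side0.png

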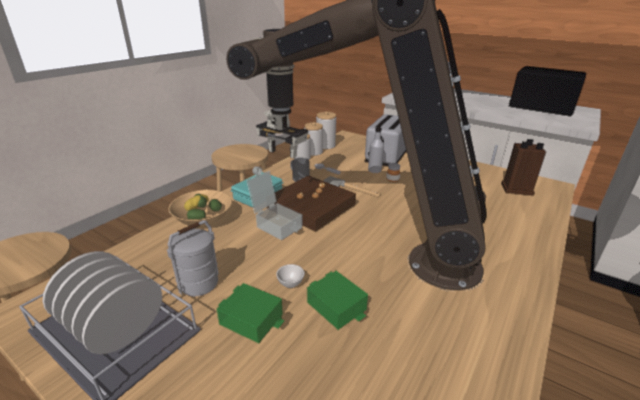

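View pics/wrist0.png

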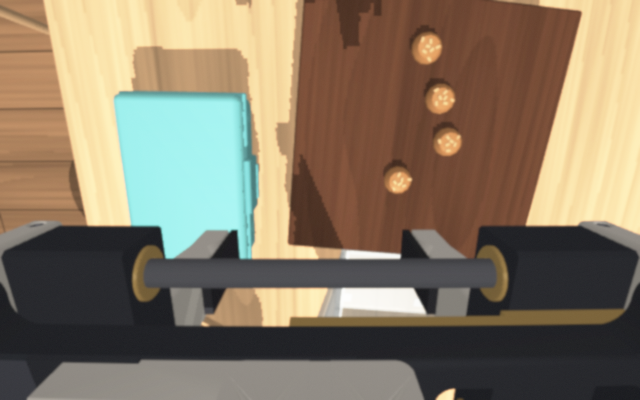

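Run:
```python
import cv2
a=cv2.imread('pics/scene0.png')[170:370,190:450]; cv2.imwrite('pics/c1.png',cv2.resize(a,None,fx=3,fy=3,interpolation=cv2.INTER_CUBIC))
a=cv2.imread('pics/side0.png')[150:250,220:400]; cv2.imwrite('pics/c2.png',cv2.resize(a,None,fx=4.4,fy=4.4,interpolation=cv2.INTER_CUBIC))
```

```text
(no output)
```

View pics/c1.png

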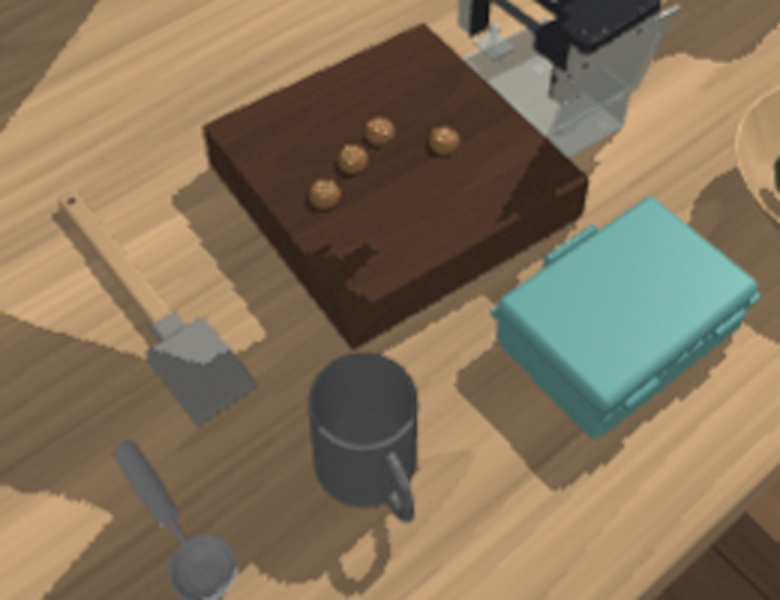

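View pics/c2.png

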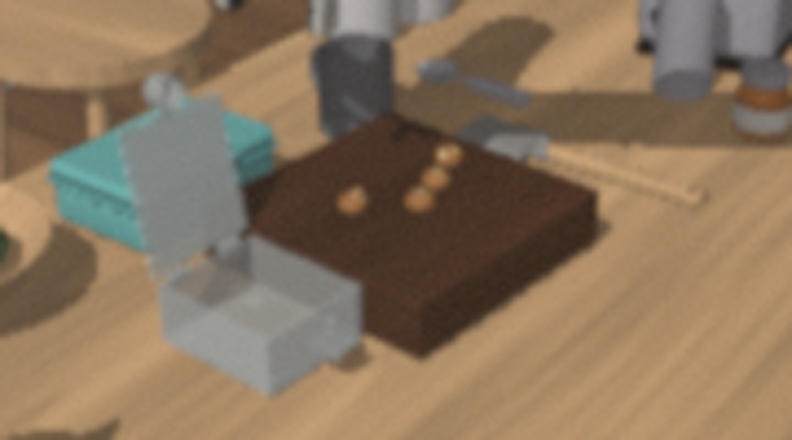

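Run:
```python
from h import *
import pickle
c=pickle.load(open("scene0.pkl","rb"))
f=lambda x,y:(190+x/3,170+y/3)
print("corners")
P=[onz(c,f(*p),.062) for p in [(425,25),(587,180),(205,128),(350,312)]]
for p in P: print(p.round(4))
print("block ctr",((P[1]+P[2])/2).round(4),np.degrees(np.arctan2(*(P[1]-P[0])[1::-1])),np.degrees(np.arctan2(*(P[0]-P[2])[1::-1])))
print("bis",[onz(c,f(*p),.062+.010).round(4).tolist() for p in [(325,190),(352,157),(380,129),(444,139)]])
w=pickle.load(open("wrist0.pkl","rb"))
print("wrist bis",[onz(w,p,.062+.010).round(4).tolist() for p in [(427,47),(440,98),(447,141),(398,180)]])
print("wrist corners",[onz(w,p,.062).round(4).tolist() for p in [(303,0),(289,244),(581,12),(525,250)]])
print("spat end",[onz(c,f(*p),z).round(4).tolist() for p,z in [((68,203),.016),((176,332),.014),((200,425),.012),((255,383),.012),((150,350),.012),((210,320),.012),((228,404),.012)]])
s=pickle.load(open("side0.pkl","rb"))
g=lambda x,y:(220+x/4.4,150+y/4.4)
print("side block",[onz(s,g(*p),.062).round(4).tolist() for p in [(395,112),(600,198),(425,310)]])
print("box rim",[onz(s,g(*p),.057).round(4).tolist() for p in [(160,290),(255,238),(360,285),(265,350)]])
print("spat",[onz(s,g(*p),.016).round(4).tolist() for p in [(700,193)]])
print("lunch,mug",[onz(c,f(*p),z).round(4).tolist() for p,z in [((500,300),.066),((650,200),.066),((600,402),.066),((757,285),.066),((312,410),.092),((415,410),.092),((125,445),.003),((205,570),.005),((400,500),.045)]])
```

```text
corners
[0.4593 0.0925 0.062 ]
[0.7113 0.0683 0.062 ]
[ 0.4374 -0.1626  0.062 ]
[ 0.6867 -0.1843  0.062 ]
block ctr [ 0.5744 -0.0472  0.062 ] -5.4806261445252185 85.07763614438555
bis [[0.5772, -0.1262, 0.072], [0.5617, -0.0835, 0.072], [0.5509, -0.0418, 0.072], [0.5982, -0.0043, 0.072]]
wrist bis [[0.5763, -0.1262, 0.072], [0.5602, -0.0818, 0.072], [0.5493, -0.0415, 0.072], [0.5949, -0.0025, 0.072]]
wrist corners [[0.689, -0.1671, 0.062], [0.7074, 0.0717, 0.062], [0.4316, -0.16, 0.062], [0.4443, 0.0795, 0.062]]
spat end [[0.3971, -0.2955, 0.016], [0.5816, -0.2925, 0.014], [0.6674, -0.324, 0.012], [0.664, -0.2679, 0.012], [0.5816, -0.3186, 0.012], [0.5887, -0.2627, 0.012], [0.666, -0.296, 0.012]]
side block [[0.6796, -0.1863, 0.062], [0.4214, -0.1501, 0.062], [0.444, 0.0985, 0.062]]
box rim [[0.6455, 0.195, 0.057], [0.6369, 0.0833, 0.057], [0.5149, 0.0921, 0.057], [0.5177, 0.2126, 0.057]]
spat [[0.3852, -0.2913, 0.016]]
lunch,mug [[0.7579, -0.0837, 0.066], [0.765, 0.0915, 0.066], [0.8744, -0.089, 0.066], [0.8823, 0.0908, 0.066], [0.753, -0.2709, 0.092], [0.8011, -0.2124, 0.092], [0.6392, -0.3782, 0.003], [0.7654, -0.3841, 0.005], [0.8299, -0.2505, 0.045]]
```

Run:
```python
from h import *
import pickle
c=pickle.load(open("scene0.pkl","rb"));s=pickle.load(open("side0.pkl","rb"))
print([ (p,onz(c,p,z).round(3).tolist()) for p,z in [((152,330),0),((124,268),.22),((147,262),.075),((250,290),0)]])
print([ (p,onz(s,p,z).round(3).tolist()) for p,z in [((376,170),0),((377,140),.22),((394,178),0)]])
print(Ro.from_euler("xyz",sensors.get_state()['eef_rot'],degrees=True).as_matrix().round(3))
```

```text
[((152, 330), [0.544, -0.539, 0.0]), ((124, 268), [0.53, -0.523, 0.22]), ((147, 262), [0.414, -0.475, 0.075]), ((250, 290), [0.599, -0.301, 0.0])]
[((376, 170), [0.522, -0.536, 0.0]), ((377, 140), [0.459, -0.378, 0.22]), ((394, 178), [0.41, -0.505, 0.0])]
[[-0.001 -0.    -1.   ]
 [-0.    -1.     0.   ]
 [-1.     0.     0.001]]
```

Candidates. Spatula: wooden handle with grey blade at scene (238,275), not the all-grey teaspoon at (250,345). Snack box: the clear one against the block at scene (385,195) / side (280,220), not the green ones at side (250,310) and (337,300). Biscuits: the four at scene (298,233), (307,222), (317,213), (338,216). Crops c1 and c2 confirm these choices.

```bash
python3 -m handwheel '[0,3,1.6,-9, 0,6.5,3.4,-19, 1,10,5.2,-29, 2,13.5,7,-39, 3,17,9,-49, 4,20.5,11,-59, 5,24,13,-69, 6,27,15,-79, 7,29.5,15.9,-89, 7.6,29.5,15.9,-90]'
python3 - <<'E'
from h import *
import pickle
for n in ["wrist","scene"]:
    c=cap(n); save(c,n+"1.png"); pickle.dump(c,open(n+"1.pkl","wb"))
s=sensors.get_state();print(s['time_s'],s['tcp_pos'],Ro.from_euler("xyz",s['eef_rot'],degrees=True).as_matrix().round(3))
E
```

```text
time_s: 1.4
tcp_pos: [0.5148, -0.2963, 0.1498]
eef_rot: [-103.1, 89.9, 166.8]
contact_force: [-1.1, -0.1, 0.9]
gripper_width: 0.0883
1.5 [ 0.5154576  -0.29493298  0.14969127] [[-0.001  1.    -0.003]
 [ 0.001 -0.003 -1.   ]
 [-1.    -0.001 -0.001]]
```

View pics/wrist1.png

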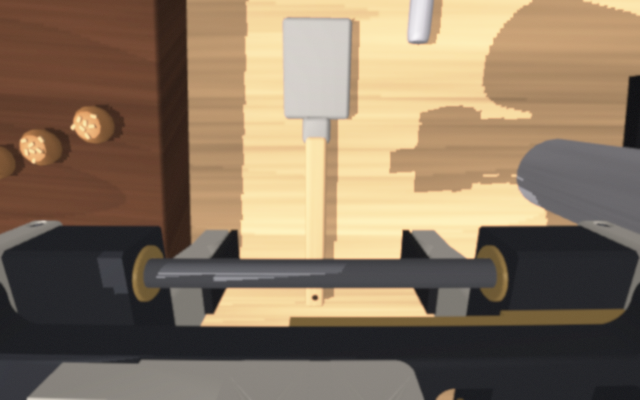

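View pics/scene1.png

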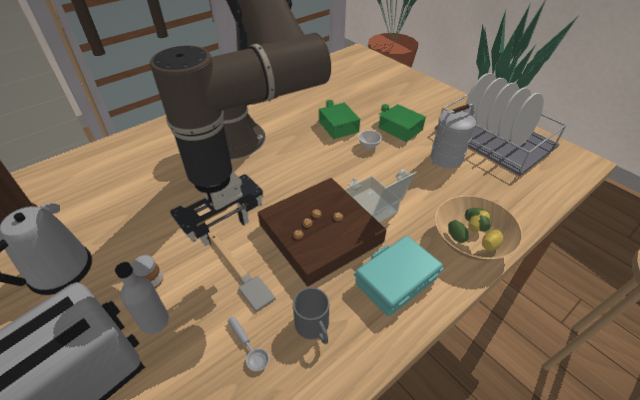

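The wrist view shows the spatula straight ahead: blade corners at (284,18), (351,18), (350,117) and (285,117), neck at (316,130), hole at (315,297). The scene view shows the open clear box at (385,195), now unobstructed.

Run:
```python
from h import *
import pickle
w=pickle.load(open("wrist1.pkl","rb"))
print("blade",[onz(w,p,.012).round(4).tolist() for p in [(284,18),(351,18),(350,117),(285,117)]])
print("handle",[onz(w,p,.016).round(4).tolist() for p in [(306,142),(326,142),(308,218),(324,218),(315,297)]])
print("bis",[onz(w,p,.074).round(4).tolist() for p in [(93,125),(41,147)]])
print("block edge",[onz(w,p,.062).round(4).tolist() for p in [(155,5),(165,215)]], onz(w,(188,5),0),onz(w,(191,220),0))
a=cv2.imread('pics/scene1.png')[140:260,300:450]; cv2.imwrite('pics/c3.png',cv2.resize(a,None,fx=5,fy=5,interpolation=cv2.INTER_CUBIC))
```

```text
blade [[0.6597, -0.2663, 0.012], [0.6598, -0.3228, 0.012], [0.5785, -0.3239, 0.012], [0.5785, -0.265, 0.012]]
handle [[0.5564, -0.2839, 0.016], [0.5564, -0.3022, 0.016], [0.483, -0.285, 0.016], [0.483, -0.3006, 0.016], [0.3952, -0.2915, 0.016]]
bis [[0.5751, -0.1313, 0.074], [0.5593, -0.0886, 0.074]]
block edge [[0.6562, -0.1816, 0.062], [0.5019, -0.1693, 0.062]] [ 0.67352753 -0.18167605  0.        ] [ 0.47510442 -0.16360618  0.        ]
```

View pics/c3.png

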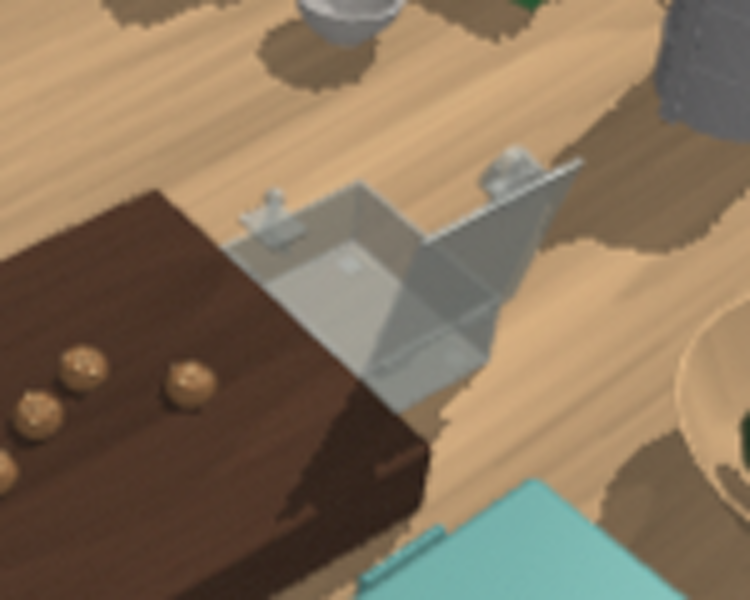

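```bash
python3 - <<'E'
from h import *
import pickle
c=pickle.load(open("scene1.pkl","rb"))
f=lambda x,y:(300+x/5,140+y/5)
print("rim",[onz(c,f(*p),.057).round(4).tolist() for p in [(222,247),(360,183),(400,415)]], "stud",onz(c,f(273,193),.062).round(4), "blockcorner",[onz(c,f(*p),.062).round(4) for p in [(155,190),(430,455)]])
print("hinge side bottom", onz(c,f(490,360),.055).round(4))
print("cap", [onz(c,f(513,170),z).round(4) for z in (.19,.2)])
E
python3 -m handwheel '[3,-0.3,0,0, 6,-0.6,0,0, 9,-0.6,0,0, 11,-0.6,0,0, 13,-0.6,0,0, 14,-0.6,0,0, 14.5,-0.6,0,0, 14.5,-0.6,0,0, 14.5,-0.6,0,0, 14.5,-0.6,0,0]'
```

```text
rim [[0.5176, 0.0932, 0.057], [0.5293, 0.1986, 0.057], [0.681, 0.0784, 0.057]] stud [0.5054 0.1463 0.062 ] blockcorner [array([0.4569, 0.0919, 0.062 ]), array([0.7144, 0.0664, 0.062 ])]
hinge side bottom [0.6832 0.1496 0.055 ]
cap [array([0.6721, 0.1521, 0.19  ]), array([0.6789, 0.1424, 0.2   ])]
time_s: 2.75
tcp_pos: [0.5103, -0.2952, 0.0062]
eef_rot: [75.8, 89.9, -14.2]
contact_force: [0.8, -0.6, 0.0]
gripper_width: 0.0878
```

```bash
python3 -m handwheel '[0.2,0,0,0, 0.2,0,0,0, 0.2,0,0,0, 0.2,0,0,0, 0.2,0,0,0, 0.2,0,0,0, 0.2,0,0,0, -1,0,0,0, -4,0,0,0, -8,0,0,0]' 0 45
python3 - <<'E'
from h import *
import pickle
for n in ["wrist"]:
    c=cap(n); save(c,n+"2.png"); pickle.dump(c,open(n+"2.pkl","wb"))
s=sensors.get_state();print(s['time_s'],s['tcp_pos'],s['gripper_width'])
E
```

```text
time_s: 4.0
tcp_pos: [0.5093, -0.2948, 0.0863]
eef_rot: [-102.0, 89.9, 168.0]
contact_force: [0.3, -0.5, -0.4]
gripper_width: 0.0196
4.05 [ 0.51252762 -0.29614601  0.09267034] 0.019310251070281767
```

View pics/wrist2.png

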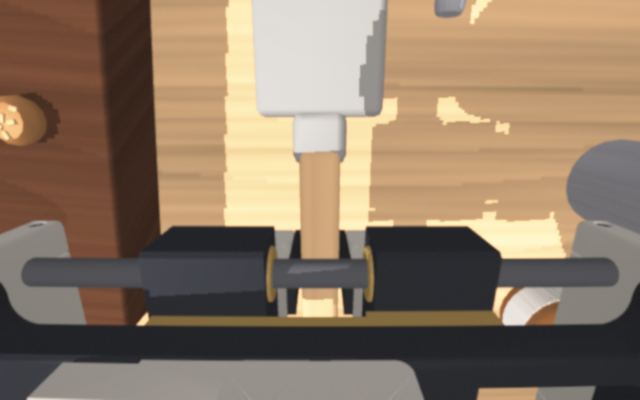

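```bash
python3 -m handwheel '[-1,-1,0,0, -1.5,-2,-2,1, -1.5,-4,-5,3, -1.5,-6,-8,5.4, -1.5,-6.4,-11,5.4, -1.5,-6.4,-12.6,5.4, -1.5,-6.4,-12.6,5.4, -1.5,-6.4,-12.6,5.4, -1.5,-6.4,-12.6,5.4, -1.5,-6.4,-12.6,5.4]'
python3 - <<'E'
from h import *
import pickle
for n in ["wrist","scene","side"]:
    c=cap(n); save(c,n+"3.png"); pickle.dump(c,open(n+"3.pkl","wb"))
a=cv2.imread('pics/scene3.png')[150:310,220:420]; b=cv2.imread('pics/side3.png')[140:240,250:410]
cv2.imwrite('pics/c4.png',np.vstack([cv2.resize(a,(600,330)),cv2.resize(b,(600,270))]))
s=sensors.get_state();print(s['time_s'],s['tcp_pos'],s['gripper_width'])
E
```

```text
time_s: 5.3
tcp_pos: [0.4459, -0.1695, 0.1004]
eef_rot: [-78.0, 90.0, -173.5]
contact_force: [-0.5, -0.3, -0.7]
gripper_width: 0.0195
5.45 [ 0.4459296  -0.16927441  0.1004488 ] 0.019772177559594716
```

View pics/wrist3.png

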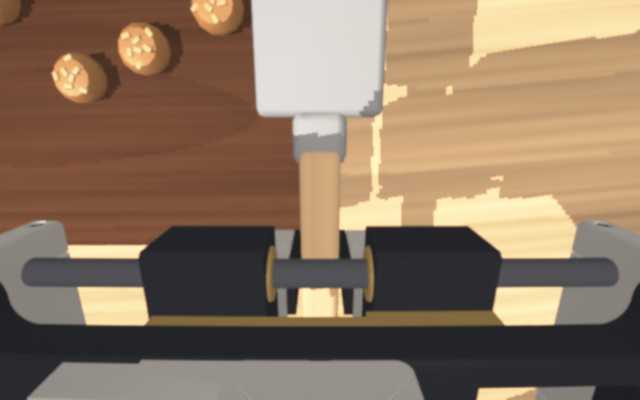

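View pics/c4.png

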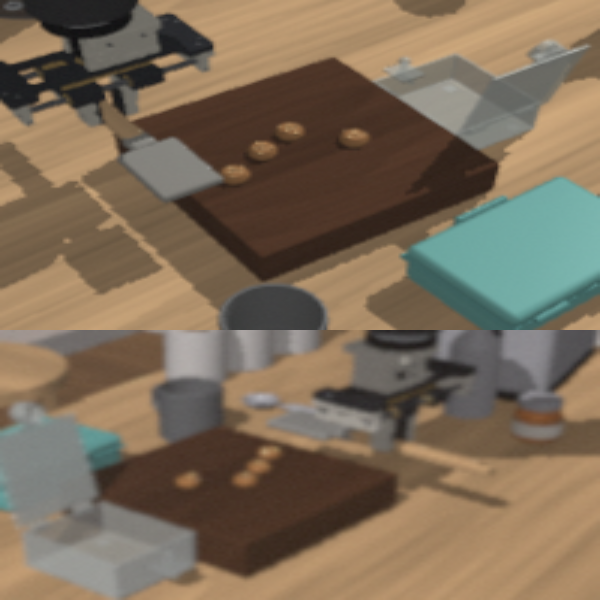

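Run:
```python
from h import *
import pickle
w=pickle.load(open("wrist3.pkl","rb"))
a=np.radians(-5.4);ex=np.array([np.cos(a),np.sin(a)]);ey=np.array([-ex[1],ex[0]])
C=np.array([.574,-.0485])
T=np.array([.4459,-.1693])
B=lambda P:[round(float((P[:2]-C)@ex),4),round(float((P[:2]-C)@ey),4)]
print("tcp",B(T))
print("bis",[B(onz(w,p,.074)) for p in [(218,8),(145,47),(80,76)]])
zb=.1004-.004+.012
print("blade near corners",[B(onz(w,p,zb)) for p in [(257,112),(382,112),(252,5),(386,5)]])
```

```text
tcp [-0.1162, -0.1323]
bis [[0.006, -0.0795], [-0.0125, -0.0386], [-0.0269, -0.0001]]
blade near corners [[-0.0464, -0.1039], [-0.0464, -0.161], [-0.0024, -0.1039], [-0.0024, -0.1606]]
```

```bash
python3 -m handwheel '[1,0,0,0, 2,0,0,0, 2.8,0,0,0, 3.3,0,0,0, 3.3,0,0,0, 3.3,0,-1,0, 3.3,0,-2,0, 3.3,0,-3,0, 3.3,0,-4,0, 3.3,0,-5,0]'
python3 - <<'E'
from h import *
import pickle
for n in ["wrist","scene","side"]:
    c=cap(n); save(c,n+"4.png"); pickle.dump(c,open(n+"4.pkl","wb"))
a=cv2.imread('pics/scene4.png')[150:310,220:420]; b=cv2.imread('pics/side4.png')[140:240,250:410]
cv2.imwrite('pics/c5.png',np.vstack([cv2.resize(a,(600,330)),cv2.resize(b,(600,270))]))
s=sensors.get_state();print(s['time_s'],s['tcp_pos'],s['contact_force'])
E
```

```text
time_s: 6.7
tcp_pos: [0.4509, -0.1185, 0.0677]
eef_rot: [83.0, 90.0, -12.4]
contact_force: [-0.2, -1.9, 2.3]
gripper_width: 0.0198
6.85 [ 0.45104676 -0.11838455  0.06768736] [0.50654556 1.44750041 3.50492502]
```

View pics/wrist4.png

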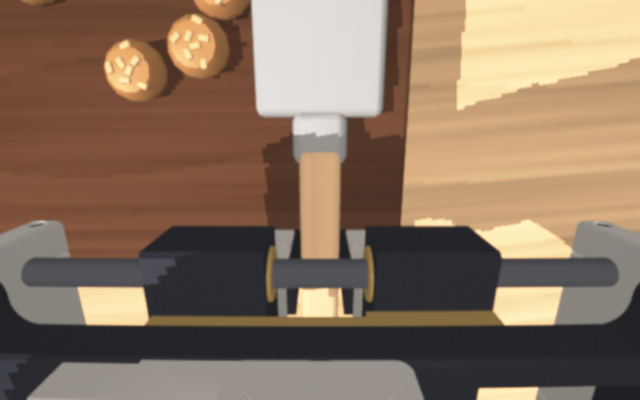

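View pics/c5.png

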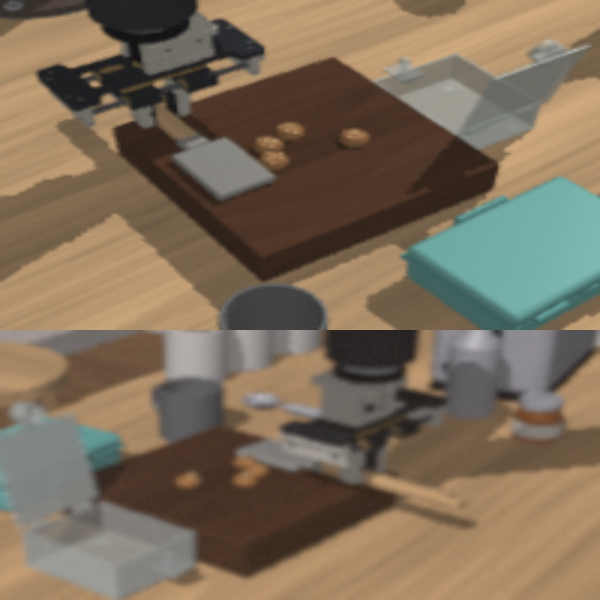

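The blade has started sweeping. Biscuits 0 and 1 are against its left side, and wrist (135,70) and (198,46) are still ahead of it. I'll continue.

```bash
python3 -m handwheel '[0,0,-0.8,0, 0,0,-1.6,0, 0,0,-2.4,0, 0,0,-3.2,0, 0,0,-4,0, 0,0,-4.8,0, 0,0,-5.6,0, 0,0,-6.4,0, 0,0,-7.2,0, 0,0,-8,0]'
python3 - <<'E'
from h import *
import pickle
for n in ["wrist","scene","side"]:
    c=cap(n); save(c,n+"5.png"); pickle.dump(c,open(n+"5.pkl","wb"))
a=cv2.imread('pics/scene5.png')[150:310,220:420]; b=cv2.imread('pics/wrist5.png')
cv2.imwrite('pics/c6.png',np.vstack([cv2.resize(a,(500,300)),cv2.resize(b,(500,300))]))
s=sensors.get_state();print(s['time_s'],s['tcp_pos'],s['contact_force'])
E
```

```text
time_s: 8.1
tcp_pos: [0.4582, -0.0391, 0.0676]
eef_rot: [-34.9, 90.0, -130.3]
contact_force: [-0.2, -2.8, 5.2]
gripper_width: 0.0192
8.25 [ 0.45837891 -0.03846811  0.06765343] [-1.75226196  2.71564636  6.57247345]
```

View pics/c6.png

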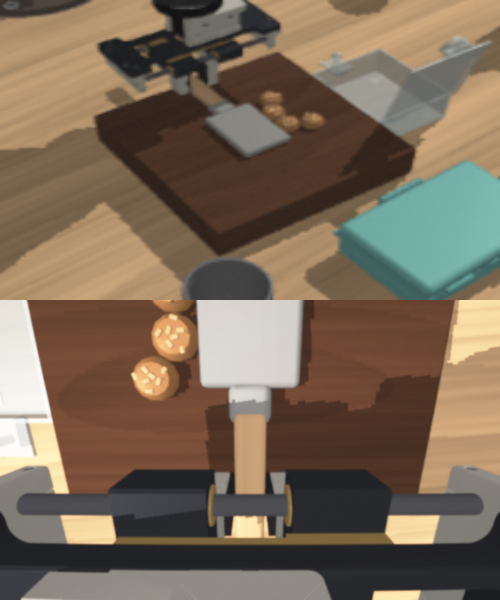

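Run:
```python
from h import *
import pickle
w=pickle.load(open("wrist5.pkl","rb"));c=pickle.load(open("scene5.pkl","rb"))
a=np.radians(-5.4);ex=np.array([np.cos(a),np.sin(a)]);ey=np.array([-ex[1],ex[0]])
C=np.array([.574,-.0485])
B=lambda P:[round(float((P[:2]-C)@ex),4),round(float((P[:2]-C)@ey),4)]
print("tcp",B(np.array([.4584,-.0385])))
print("w",[B(onz(w,(p[0]*1.28,(p[1]-300)*4/3),.074)) for p in [(156,378),(175,335)]])
print("s",[B(onz(c,(220+p[0]*.4,150+p[1]*.5333),.074)) for p in [(272,98),(275,110),(290,123),(313,120)]])
print("block N edge", [onz(w,(p[0]*1.28,(p[1]-300)*4/3),z) for p,z in [((28,303),.062),((66,480),.062),((457,303),.062),((420,480),.062)]])
```

```text
tcp [-0.116, -0.0009]
w [[-0.0428, 0.0537], [-0.0185, 0.0407]]
s [[-0.0376, 0.0555], [-0.0149, 0.0438], [0.0161, 0.0422], [0.0255, 0.0669]]
block N edge [array([0.58949538, 0.08204973, 0.062     ]), array([0.47096009, 0.09263036, 0.062     ]), array([ 0.56543013, -0.17394649,  0.062     ]), array([ 0.44710275, -0.16136387,  0.062     ])]
```

```bash
python3 -m handwheel '[-0.1,0,1,0, -0.1,0,2,0, -0.1,-2,2,0, -0.1,-4.1,2,0, -0.1,-4.1,1,0, -0.1,-4.1,-0.2,0, -0.1,-4.1,-1.2,0, -0.1,-4.1,-2.2,0, -0.1,-4.1,-3.2,0, -0.1,-4.1,-4.2,0]'
python3 -m handwheel '[0,0,-1,0, 0,0,-2,0, 0,0,-3,0, 0,0,-3.8,0, 0,0,-4.6,0, 0,0,-5.4,0, 0,0,-6.2,0, 0,0,-7,0, 0,0,-7.6,0, 0,0,-8.1,0]'
python3 - <<'E'
from h import *
import pickle
for n in ["wrist","scene"]:
    c=cap(n); save(c,n+"6.png"); pickle.dump(c,open(n+"6.pkl","wb"))
a=cv2.imread('pics/scene6.png')[150:310,220:420]; b=cv2.imread('pics/wrist6.png')
cv2.imwrite('pics/c7.png',np.vstack([cv2.resize(a,(500,300)),cv2.resize(b,(500,300))]))
s=sensors.get_state();print(s['time_s'],s['tcp_pos'],s['contact_force'])
E
```

```text
time_s: 9.5
tcp_pos: [0.4214, 0.0068, 0.0685]
eef_rot: [-64.2, 90.0, -159.6]
contact_force: [0.1, -0.4, 0.2]
gripper_width: 0.0196
time_s: 10.75
tcp_pos: [0.429, 0.0871, 0.0685]
eef_rot: [-45.6, 90.0, -141.0]
contact_force: [0.2, 0.5, -0.9]
gripper_width: 0.0194
10.85 [0.42910677 0.0871566  0.06858081] [ 0.55902511  0.53814725 -0.85439754]
```

View pics/c7.png

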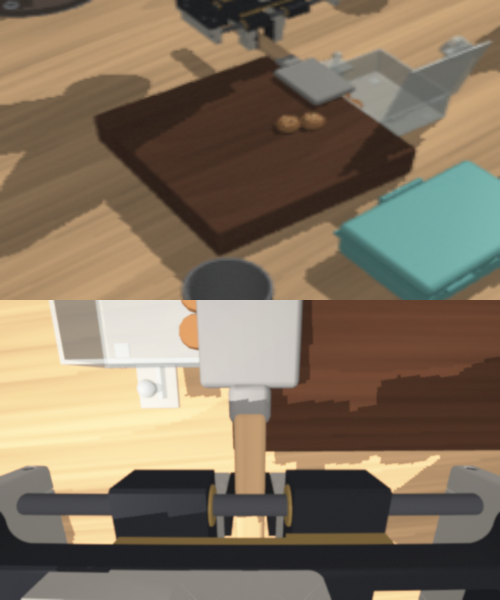

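```bash
python3 -m handwheel '[0,0,-0.8,0, 0,0,-0.8,0, -1,0,0.5,0, -2.5,0,1.5,0, -2.8,2,4,0, -2.8,4,7,0, -2.8,5.8,10,0, -2.8,5.8,13.7,0, -2.8,5.8,13.7,0, -2.8,5.8,13.7,0]'
python3 - <<'E'
from h import *
import pickle
for n in ["wrist","scene","side"]:
    c=cap(n); save(c,n+"7.png"); pickle.dump(c,open(n+"7.pkl","wb"))
a=cv2.imread('pics/scene7.png')[150:310,220:420]; b=cv2.imread('pics/side7.png')[170:240,250:350];w=cv2.imread('pics/wrist7.png')
cv2.imwrite('pics/c8.png',np.hstack([np.vstack([cv2.resize(a,(400,300)),cv2.resize(b,(400,300))]),cv2.resize(w,(400,250),).copy() if 0 else np.vstack([cv2.resize(w,(400,250)),np.zeros((350,400,3),np.uint8)])]))
s=sensors.get_state();print(s['time_s'],s['tcp_pos'],s['contact_force'])
E
```

```text
time_s: 12.1
tcp_pos: [0.4737, -0.0556, 0.097]
eef_rot: [110.7, 90.0, 15.2]
contact_force: [0.1, 0.2, -0.8]
gripper_width: 0.019
12.25 [ 0.47391778 -0.05464886  0.09684231] [ 0.86301108  0.42544457 -1.04897115]
```

View pics/c8.png

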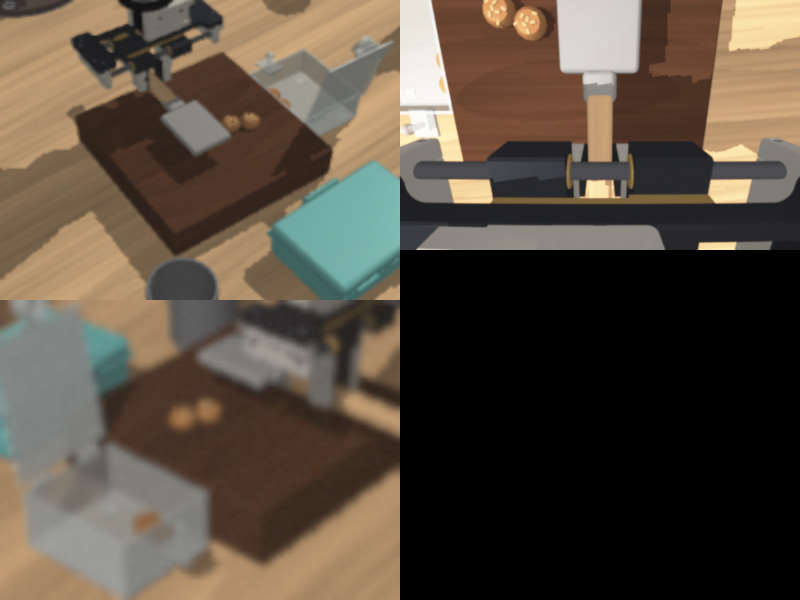

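Two biscuits are in the box, at crop (280,95) in the scene view and (147,521) in the side view. The other two, at crop (232,123) and (250,121), are ahead of the blade.

```bash
python3 -m handwheel '[1.4,0,0,0, 2.8,0,0,0, 2.8,0,-0.8,0, 2.8,0,-1.8,0, 2.8,0,-2.8,0, 2.8,0,-3.8,0, 2.8,0,-4.8,0, 2.8,0,-5.8,0, 2.8,0,-6.8,0, 2.8,0,-7.8,0]'
python3 - <<'E'
from h import *
c=cap("wrist"); save(c,"wrist8.png"); c=cap("scene"); save(c,"scene8.png")
a=cv2.imread('pics/scene8.png')[150:310,220:420]; b=cv2.imread('pics/wrist8.png')
cv2.imwrite('pics/c9.png',np.vstack([cv2.resize(a,(500,300)),cv2.resize(b,(500,300))]))
E
```

```text
time_s: 13.5
tcp_pos: [0.4812, 0.0232, 0.0686]
eef_rot: [111.6, 90.0, 16.2]
contact_force: [-1.3, -0.6, -0.9]
gripper_width: 0.02
```

View pics/c9.png

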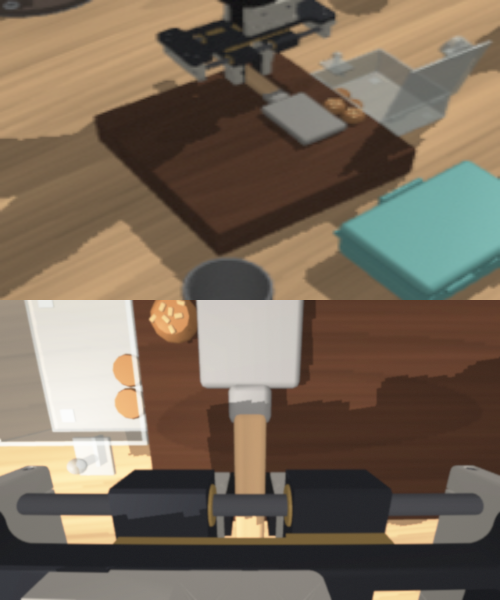

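```bash
python3 -m handwheel '[0,0,-1,0, 0,0,-2,0, 0,0,-3,0, 0,0,-4,0, 0,0,-4.8,0, 0,0,-5.6,0, 0,0,-6.4,0, 0,0,-6.9,0, 0,0,-6.9,0, -0.8,0,-5.5,0]'
python3 -m handwheel '[-0.8,0,2,0, -0.8,0,4,0, -0.8,0,6,0, -0.8,0,8,0, -0.8,0,10,0, -0.8,0,11,0, -0.8,0,12,0, -0.8,0,12,0, -0.8,0,12,0, -0.8,0,12,0]'
python3 - <<'E'
from h import *
import pickle
for n in ["wrist","scene","side"]:
    c=cap(n); save(c,n+"9.png"); pickle.dump(c,open(n+"9.pkl","wb"))
a=cv2.imread('pics/scene9.png')[150:230,320:420]; b=cv2.imread('pics/side9.png')[170:240,250:350];w=cv2.imread('pics/wrist9.png')
cv2.imwrite('pics/c10.png',np.hstack([np.vstack([cv2.resize(a,(400,300)),cv2.resize(b,(400,300))]),np.vstack([cv2.resize(w,(400,250)),np.zeros((350,400,3),np.uint8)])]))
s=sensors.get_state();print(s['time_s'],s['tcp_pos'],s['contact_force'])
E
```

```text
time_s: 14.85
tcp_pos: [0.486, 0.0771, 0.0763]
eef_rot: [-55.7, 89.9, -151.0]
contact_force: [-0.5, -0.3, -1.4]
gripper_width: 0.0196
time_s: 16.1
tcp_pos: [0.4751, -0.0418, 0.0846]
eef_rot: [127.6, 90.0, 32.2]
contact_force: [0.0, 0.2, -0.3]
gripper_width: 0.0193
16.25 [ 0.47510853 -0.04185218  0.08453668] [-0.02644552 -0.31997408 -0.90071168]
```

View pics/c10.png

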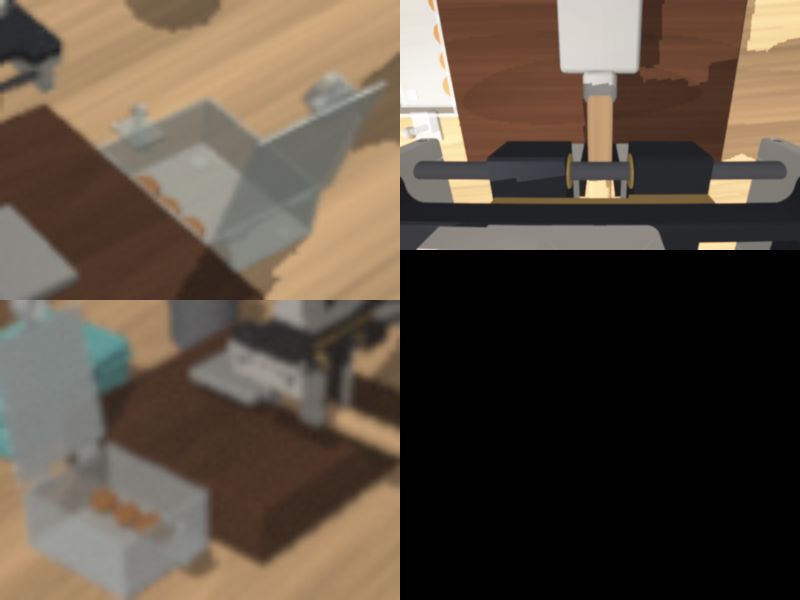

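All four biscuits lie in the box in a row along the near wall, at crop wrist (432,4), (438,30), (442,58) and (447,88). Now I'll lay the spatula down.

```bash
python3 -m handwheel '[0,1.5,1.5,0, 0,3,3,0, 0.7,3,3,0, 1.2,3,3,0, 1.5,3,3,0, 1.7,3,3,0, 1.75,3,3,0, 1.75,3,3,0, 1.75,3,3,0, 1.75,3,3,0]'
python3 -m handwheel '[0,0,0,0, 0,0,0,0, 0,0,0,0, 0,0,0,0, 0,0,0,0, 0,0,0,0, 0,0,0,0, -1,0,0,0, -4,0,0,0, -8,0,0,0]' 7
python3 - <<'E'
from h import *
import pickle
for n in ["wrist","scene","side"]:
    c=cap(n); save(c,n+"10.png"); pickle.dump(c,open(n+"10.pkl","wb"))
a=cv2.imread('pics/scene10.png')[150:310,220:420]; b=cv2.imread('pics/side10.png')[150:240,240:390];w=cv2.imread('pics/wrist10.png')
cv2.imwrite('pics/c11.png',np.hstack([np.vstack([cv2.resize(a,(400,300)),cv2.resize(b,(400,300))]),np.vstack([cv2.resize(w,(400,250)),np.zeros((350,400,3),np.uint8)])]))
s=sensors.get_state();print(s['time_s'],s['tcp_pos'],s['contact_force'],Ro.from_euler("xyz",s['eef_rot'],degrees=True).as_matrix().round(3))
E
```

```text
time_s: 17.5
tcp_pos: [0.5022, -0.0749, 0.0672]
eef_rot: [108.0, 90.0, 12.6]
contact_force: [-0.3, -0.2, 0.5]
gripper_width: 0.0192
time_s: 18.75
tcp_pos: [0.5015, -0.075, 0.1479]
eef_rot: [-71.9, 89.9, -167.3]
contact_force: [1.1, 0.6, -0.2]
gripper_width: 0.07
18.9 [ 0.50373354 -0.07463511  0.14993088] [-0.84981599  0.01610256 -1.35639694] [[ 0.005  0.996 -0.094]
 [ 0.001 -0.094 -0.996]
 [-1.     0.005 -0.001]]
```

View pics/c11.png

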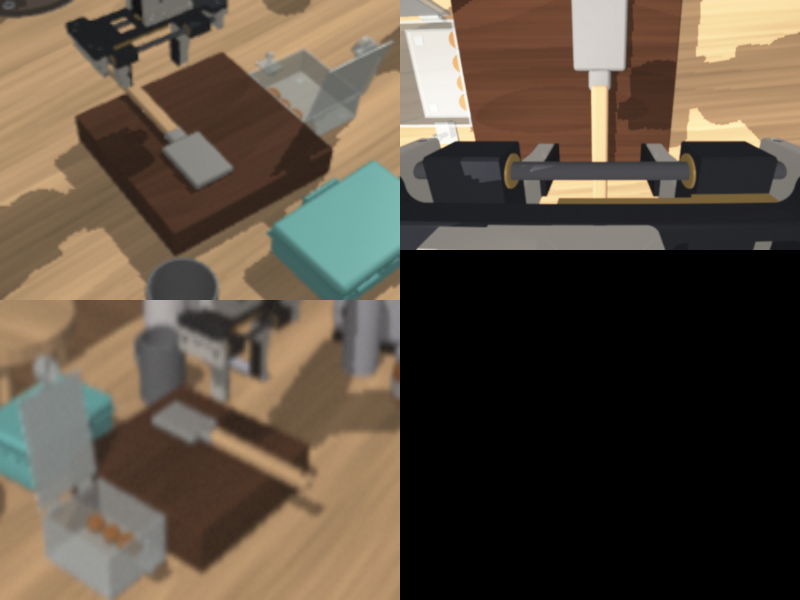

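Run:
```python
from h import *
import pickle
w=pickle.load(open("wrist6.pkl","rb"));
a=np.radians(-5.4);ex=np.array([np.cos(a),np.sin(a)]);ey=np.array([-ex[1],ex[0]])
u=lambda p:(p[0]*1.28,(p[1]-300)*4/3)
st=onz(w,u((147,387)),.0555); print("stud w6",st, "ctr",st[:2]+.082*ex)
print("rim -x edge w6", [onz(w,u(p),.057) for p in [(62,362),(190,366)]])
c=pickle.load(open("scene10.pkl","rb"));s=pickle.load(open("side10.pkl","rb"))
print("tiffin",onz(c,(448,162),0),onz(c,(457,112),.19),onz(s,(197,285),0))
print("bowl",onz(c,(478,215),.07),onz(c,(436,215),.07))
C=np.array([.5875,.139]); T=np.array([.5025,-.0748])
print("tcp box",(T-C)@ex,(T-C)@ey)
# lid: cap px scene c8
save(c,"t.png"); cv2.imwrite('pics/c12.png',cv2.resize(c["image"][150:230,330:430,::-1],(800,600),interpolation=cv2.INTER_CUBIC))
```

```text
stud w6 [0.50274341 0.14946027 0.0555    ] ctr [0.58437949 0.14174339]
rim -x edge w6 [array([0.52466761, 0.20147368, 0.057     ]), array([0.51363727, 0.11814209, 0.057     ])]
tiffin [6.00950789e-01 5.05944082e-01 1.11022302e-16] [0.58053234 0.50948382 0.19      ] [0.58737264 0.52270589 0.        ]
bowl [0.84057487 0.30007457 0.07      ] [0.76640494 0.21025101 0.07      ]
tcp box -0.06450240960376352 -0.22085035466421224
```

View pics/c12.png

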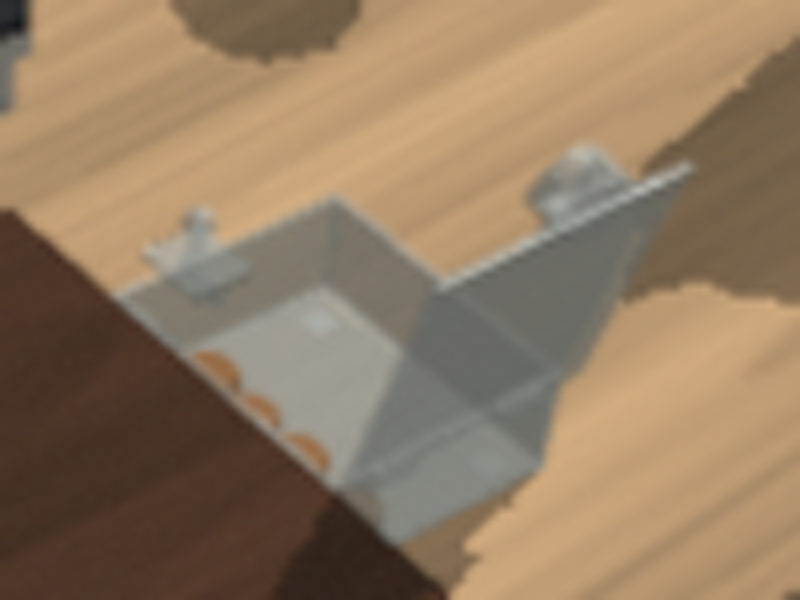

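```bash
python3 -m handwheel '[-5,2,0,0, -10,6,-2,0, -10,10,-5,0, -10,15,-8,0, -10,20,-12,0, -10,22.3,-16,0, -10,22.3,-20,0, -10,22.3,-22.2,0, -6,22.3,-22.2,0, -2,22.3,-22.2,0]' 0 30
python3 - <<'E'
from h import *
import pickle
for n in ["wrist","scene","side"]:
    c=cap(n); save(c,n+"11.png"); pickle.dump(c,open(n+"11.pkl","wb"))
a=cv2.imread('pics/scene11.png')[90:250,280:480]; b=cv2.imread('pics/side11.png')[100:240,180:390]
cv2.imwrite('pics/c13.png',np.hstack([cv2.resize(a,(400,320)),cv2.resize(b,(400,320))]))
s=sensors.get_state();print(s['time_s'],s['tcp_pos'],s['contact_force'],s['gripper_width'])
E
```

```text
time_s: 20.15
tcp_pos: [0.7447, 0.1255, 0.1664]
eef_rot: [132.3, 90.0, 36.9]
contact_force: [0.3, -1.0, -0.3]
gripper_width: 0.0002
20.3 [0.74339012 0.12435289 0.16481506] [-0.0439546  -0.5833624   1.00192515] 0.00026520045942589267
```

View pics/c13.png

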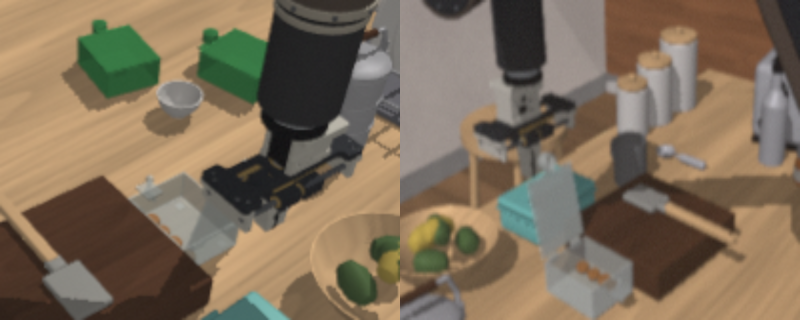

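```bash
python3 -m handwheel '[0,-1,0,0, 0,-2,0,0, 0,-3,0,0, 0,-4,0,0, 0,-5,0,0, 0,-6,0,0, 0,-7,0,0, 0,-8,0,0, 0,-9,0,0, 0,-10,0,0]'
python3 - <<'E'
from h import *
import pickle
for n in ["scene","side"]:
    c=cap(n); save(c,n+"12.png"); pickle.dump(c,open(n+"12.pkl","wb"))
a=cv2.imread('pics/scene12.png')[90:250,280:480]; b=cv2.imread('pics/side12.png')[100:240,180:390]
cv2.imwrite('pics/c14.png',np.hstack([cv2.resize(a,(400,320)),cv2.resize(b,(400,320))]))
s=sensors.get_state();print(s['time_s'],s['tcp_pos'],s['contact_force'],s['gripper_width'])
E
```

```text
time_s: 21.55
tcp_pos: [0.6447, 0.1346, 0.167]
eef_rot: [-62.6, 90.0, -158.0]
contact_force: [0.2, -0.4, -0.0]
gripper_width: 0.0006
21.65 [0.64446288 0.13467009 0.16731502] [ 0.85106456  0.43129087 -0.34857811] 0.0005047422067061444
```

View pics/c14.png

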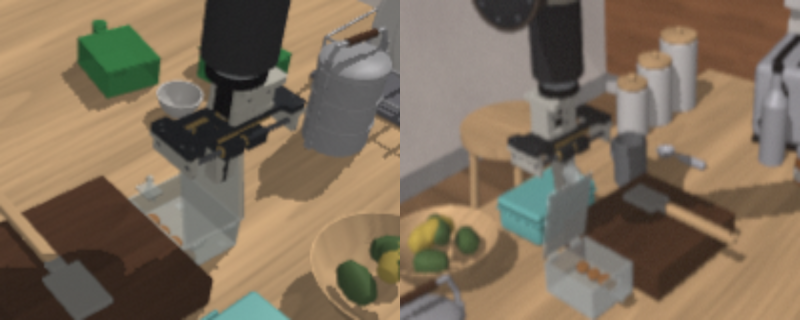

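```bash
python3 -m handwheel '[0,-1,0,0, 0,-2,0,0, 0.5,-3,0,0, 1.2,-4,0,0, 2,-5,0,0, 3,-6,0,0, 4,-7,0,0, 4.5,-7.5,0,0, 5,-8,0,0, 5,-8,0,0]'
python3 - <<'E'
from h import *
import pickle
for n in ["scene","side"]:
    c=cap(n); save(c,n+"13.png"); pickle.dump(c,open(n+"13.pkl","wb"))
a=cv2.imread('pics/scene13.png')[90:250,280:480]; b=cv2.imread('pics/side13.png')[100:240,180:390]
cv2.imwrite('pics/c15.png',np.hstack([cv2.resize(a,(400,320)),cv2.resize(b,(400,320))]))
s=sensors.get_state();print(s['time_s'],s['tcp_pos'],s['contact_force'],s['gripper_width'])
E
```

```text
time_s: 22.9
tcp_pos: [0.5655, 0.1421, 0.1168]
eef_rot: [-52.4, 90.0, -147.8]
contact_force: [-0.2, 0.1, 0.2]
gripper_width: 0.0005
23.0 [0.56613075 0.14219518 0.1172812 ] [-0.00510816  0.13853942 -0.81057593] 0.00014101316617073895
```

View pics/c15.png

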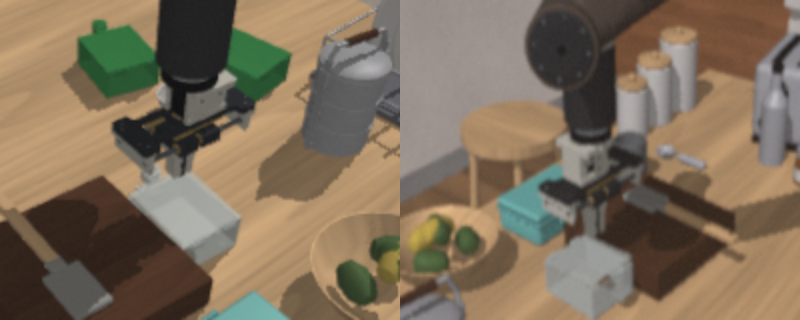

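```bash
python3 -m handwheel '[0,-1,0,0, 0,-2,0,0, 0,-3,0,0, 0,-4,0,0, 0,-5,0,0, 0,-6.15,0,0, 1,-6.15,0,0, 2,-6.15,0,0, 2.5,-6.15,0,0, 2.5,-6.15,0,0]'
python3 - <<'E'
from h import *
import pickle
for n in ["scene","side"]:
    c=cap(n); save(c,n+"14.png"); pickle.dump(c,open(n+"14.pkl","wb"))
a=cv2.imread('pics/scene14.png')[140:220,320:420]; b=cv2.imread('pics/side14.png')[170:250,230:330]
cv2.imwrite('pics/c16.png',np.hstack([cv2.resize(a,(400,320),interpolation=cv2.INTER_CUBIC),cv2.resize(b,(400,320),interpolation=cv2.INTER_CUBIC)]))
s=sensors.get_state();print(s['time_s'],s['tcp_pos'],s['contact_force'],s['gripper_width'])
E
```

```text
time_s: 24.25
tcp_pos: [0.5044, 0.1476, 0.0912]
eef_rot: [-46.9, 89.9, -142.3]
contact_force: [-0.7, -0.0, 0.2]
gripper_width: 0.0005
24.35 [0.50478159 0.14782356 0.09193605] [-0.97099296  0.45902139  0.38821096] 0.0004967851559912921
```

View pics/c16.png

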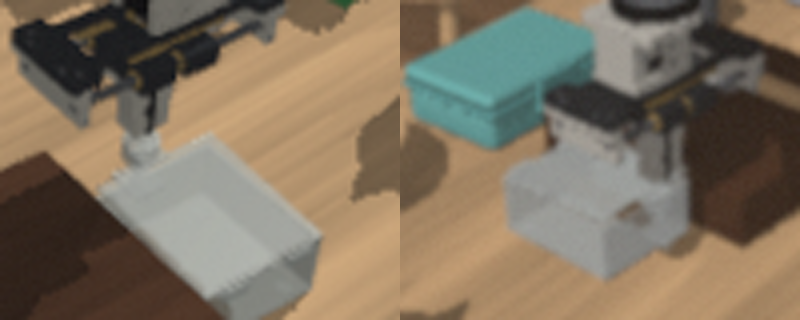

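```bash
python3 -m handwheel '[0.6,0,0,0, 1.1,0,0,0, 1.2,0,0,0, 1.3,0,0,0, 1.4,0,0,0, 1.5,0,0,0, 1.6,0,0,0, 1.7,0,0,0, 1.8,0,0,0, 1.9,0,0,0]'
```

```text
time_s: 25.6
tcp_pos: [0.5045, 0.1479, 0.0733]
eef_rot: [147.8, 90.0, 52.4]
contact_force: [-0.8, 0.1, 0.6]
gripper_width: 0.0003
```

```bash
python3 -m handwheel '[0.1,0,0,0, 0.2,0,0,0, 0.2,0,0,0, 0.3,0,0,0, 0.3,0,0,0, 0.4,0,0,0, 0.4,0,0,0, 0.5,0,0,0, 0.5,0,0,0, 0.5,0,0,0]'
```

```text
time_s: 26.85
tcp_pos: [0.5048, 0.1479, 0.0697]
eef_rot: [105.7, 89.9, 10.4]
contact_force: [-5.8, -1.2, 18.5]
gripper_width: 0.0002
```

```bash
python3 -m handwheel '[0.05,0,0,0, 0.1,0,0,0, 0.1,0,0,0, 0.1,0,0,0, 0.1,0,0,0, 0.1,0,0,0, 0.1,0,0,0, 0.1,0,0,0, 0.1,0,0,0, 0.1,0,0,0]'
python3 - <<'E'
from h import *
import pickle
for n in ["scene","side"]:
    c=cap(n); save(c,n+"15.png"); pickle.dump(c,open(n+"15.pkl","wb"))
a=cv2.imread('pics/scene15.png')[140:220,320:420]; b=cv2.imread('pics/side15.png')[170:250,230:330];d=cv2.imread('pics/scene15.png')[100:400,190:490]
cv2.imwrite('pics/c17.png',np.vstack([np.hstack([cv2.resize(a,(400,320),interpolation=cv2.INTER_CUBIC),cv2.resize(b,(400,320),interpolation=cv2.INTER_CUBIC)]),np.hstack([cv2.resize(d,(400,280)),np.zeros((280,400,3),np.uint8)])]))
for i in range(4):
    cap("side"); s=sensors.get_state();print(s['time_s'],s['tcp_pos'],s['contact_force'],s['gripper_width'])
E
```

```text
time_s: 28.1
tcp_pos: [0.5048, 0.148, 0.0695]
eef_rot: [105.2, 89.9, 9.8]
contact_force: [-9.6, -1.1, 27.0]
gripper_width: 0.0007
28.25 [0.50484307 0.14797379 0.06953053] [-9.52194144 -0.40140618 26.39213023] 0.0005487566293118015
28.3 [0.50485061 0.1479828  0.06953105] [-10.58465119  -1.14692891  26.60164619] -4.862255291978679e-05
28.35 [0.50484355 0.14795438 0.06955805] [-10.41883729  -1.27903612  26.96164691] 0.0003210539792137255
28.4 [0.50482315 0.1479431  0.06950696] [-9.55723199 -1.41464245 26.78431339] 0.0004671580084593792
```

View pics/c17.png

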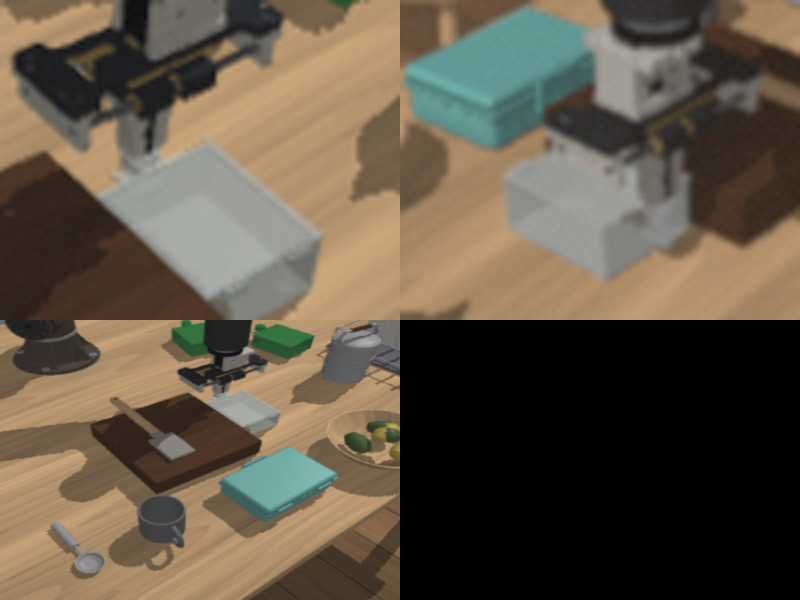

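```bash
python3 -c "
from plant import workorder
print(workorder.close_job())"
```

```text
the job is handed in; nothing more can be done
None
```

The biscuits are packed, the lid is pressed home, and I handed the job in at about 28.4 s of the 61 s allowed. The hand-in returns no verdict, so the results below rest on my own checks.

- **Biscuits:** I swept all four off the block with the side of the spatula blade, in two passes because together they spread wider than the blade. The wrist picture afterwards showed all four in a row in the box, with the lid still leaning open. After the lid closed, the pictures no longer showed all four clearly, because the block edge and the gripper hide them.
- **Spatula:** I laid it flat on the block and let go. The last scene picture shows it untouched there, about 20 cm from the gripper.
- **Lid:** I pushed it over from behind until it sank onto the stud, then pressed the cap with closed fingertips. The tips stopped at z = 69.5 mm, where the cap top at home should be 70 mm. Another 1 mm of commanded press gave only 0.2 mm of travel while the force rose from 18.5 N to about 27 N. That fits a lid at its stop, but the lid's angle can't be read directly.
- **Last second:** The fingers held about 27 N straight down, with about 10 N of sideways force alongside it.
- **Bystanders:** The ones visible in the last scene picture look unmoved. I only compared pictures by eye and did not measure them.
- **Disagreement:** The box position from the two cameras differed by about 4 mm. I used the average, and the fingertips landed on the cap.

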